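Unlock and draw out a sprung lamp stem to its mark

ROBOT

A 7-joint arm with a two-finger parallel gripper is mounted at the origin on the work surface. World frame = base frame: x ahead of the robot, y to its left, z up, the work surface at z = 0. Lengths are in m, angles in degrees, forces in N, time in s.
With the tool pointing down it reaches from about 0.4 to 0.875 m from the base axis. Payload 19.3 kg.
Tool frame: the origin (TCP) lies at the very end of the fingers, on their centre line; the grasp point (between the pads) lies 19 mm behind it; z points along the fingers, y is the direction in which the jaws open and shut (so a half turn about z gives the same grasp; the last joint's range is limited). The gripper opens to 85 mm and grips with 20 to 120 N. Pads are 22 mm wide; open, the fingers measure 114 mm over their backs; the gripper's body (76 mm by 85 mm) begins 54 mm behind the grasp point. The pads swing forward as they close: fully open they stand 13 mm farther back than shut.
Start: joints at [67.082, 29.874, -2.08, 91.645, 1.215, 58.505, -6.463], TCP at [0.202, -0.591, 0.231] pointing down, gripper open.
Joint ranges: [-166.77, 166.77], [-17.47, 122.26], [-85.68, 81.53], [9.62, 139.38], [-72.42, 252.41], [9.2, 110.78], [-144.41, 144.41]. Speed limits (degrees/s): [108.29, 108.29, 136.94, 136.94, 172.46, 172.46, 172.46].

INTERFACE

Orientations are given as a 3x3 rotation matrix whose columns are the frame's x, y, z axes.
In Python, from rig import get_state, get_image, camera_params, job_done gives the robot as it stands.
- The arm moves only by the tool play_rows, never from a script. Its argument "steps" is a list of rows, each a list of 3 entries, a list of its own where there are three numbers: the opening, from 0 (shut) to 1 (fully open), then the shift along the tool's x, y, z in m, then the turn, a rotation vector about the tool's x, y, z in degrees. In form: [[fingers, [tx, ty, tz], [wx, wy, wz]], ...]. A call has 1 to 10 rows; each row is the pose to reach, as a shift and turn from the pose commanded when the call began, along the tool's axes at that moment; what a row does not reach only later rows make up. A row lasts 1/12 s, in which the tool goes at most 41.7 mm and 7.16 degrees, less where a joint would pass 70% of its speed; a pose out of reach is approached as far as the arm can. A call with a gripper value outside its range is refused whole. The fingers move at their own pace and stop on an object; "squeeze" is the grip in N (left out, the last holds). Time passes only in rows, so rows that repeat a pose let the fingers close. It gives the time, the measured TCP pose, the force and the opening at its end, in the units of the state.
- get_state(): the state, without advancing time (a new reading comes with each control period).
- get_image(name): name is "scene" or "top"; returns the picture (400x640x3 uint8, red, green, blue); there is no depth.
- camera_params(name): a dict with "camera_matrix" (3x3 intrinsics, pixels), "rvec" (rotation vector, rad) and "tvec" (3), from world to camera coordinates, as OpenCV has them. Camera axes: x right, y down, z forward; pixel columns grow to the right and rows downward; lengths in m; the calibration is good to about 2 mm. A picture is of the moment at which its call begins. camera_params takes no time and is no camera call.
- job_done(): hands the job in, once; it reports no verdict.
The state is a dict: "t": time; "joints": joint angles; "dq": joint speeds; "joint_efforts": joint torques, N m; "position": TCP position; "eef_rot": TCP orientation; "ft_force": force on the tool from outside, world axes, zero at the start; "ft_torque": the same for the moment, N m; "opening": finger opening in m.
Only numpy, scipy, OpenCV 4.12 (cv2) and the standard library are available. Lean on these libraries where they do the work, as an engineer would, in place of code of your own. Each camera call takes 0.05 s, during which the arm holds its last target.

TASK

The telescopic lamp stem in the service cradle must be held extended so that a colleague can pin it: first lift the orange locking piece straight up off its rail (a sprung catch holds it) and stand it upright in the green tray, letting go of it. Then grip the stem's black handle, pull the rod out against its spring until the red ring is level with the yellow pointer beside it, and finish while still holding it there. Do not shift the pointer, and leave the mug, screwdriver, glass globe and can where they stand.

Things in the scene. Friction and masses are not known exactly. Their poses are not given: they have to be found in the camera images.
- cradle: Fixed dark wooden board, 350 x 116 x 12 mm (from 180 mm behind to 170 mm ahead of its origin) with a brass barrel 32 mm across on two black saddles. Origin: on the table, below the barrel's mouth. Its x axis is the direction in which the rod is pulled out, z up; the rod's axis lies 75 mm above the table at y = 0. Place and yaw (about 90 degrees) vary.
- rod: Steel rod 16 mm across, sliding out of the barrel along the cradle's x only; starts fully in, 140 mm travel. Origin: centre of its black handle; axes as the cradle's. Handle 50 mm long (x), 26 wide, 28 high, with a steel flange 6 mm thick, 40 wide, 34 high at its +x end. A spring pulls it back with about 5 N when in, 0.6 N more per 10 mm. Blocked while the locking piece is on its rail.
- ring (a point): Centre of the red ring on the rod (28 mm across, 8 mm long), 50 mm behind the centre of the handle, on the rod's axis.
- pointer (a point): Top of the tip of the yellow pointer, 5 mm wide, on a small yellow slider (16 x 20 mm, same x) on the board, 34 mm to the -y side of the rod's axis, 32 mm above the table. Already set, at a varying place 55 to 115 mm beyond (cradle's +x) where the ring starts; stays by friction. The ring is to come to the same cradle x as this point. Axes as the cradle's.
- lock: Loose orange locking piece, about 90 g, 125 mm high, upright on a rail in front of the handle. Foot: sleeve 27 (x) x 55 (y) x 30 mm; above it a stem 14 (x) x 30 (y) mm. Origin: centre of its underside, 12 mm above the table at the start; z up, axes as the cradle's at the start. Two sprung balls catch it: the first 10 mm of lift takes about 8 to 10 N. Stands by itself on a level surface.
- tray: Fixed green open tray, 150 x 150 mm outside, walls 5 mm thick and 30 mm high, floor 5 mm thick. Origin: centre of its underside, on the table. Left of the cradle; changes places with the mug.
- mug: Blue mug, 74 mm across, 75 mm high; origin at the centre of its underside. Leave alone.
- screwdriver: Screwdriver with a red handle lying on the table on the robot side of the cradle, about 200 mm long, under 40 mm high; leave alone.
- globe: Amber glass lamp globe, 84 mm across, 100 mm high; origin at the centre of its underside. Leave alone.
- can: Small red can, 60 mm across, 85 mm high; origin at the centre of its underside. Leave alone.
- lock_grip (a point): Middle of the grey grip at the top of the locking piece's stem, 14 (x) x 30 (y) mm, 31 mm high; this point is 108 mm above the piece's underside. The rail below is 12 x 40 mm and 24 mm high above the board: the piece is clear of it when raised 26 mm.
Mind the look-alikes: they are no part of the job. Of the things shaped like the tray, the green one is meant.

How it is judged:
By the outcome, as a careful person would: the job done as asked, in the order asked, and still so for the second after the job is handed in, while the arm keeps its last pose, push and grip.
It also fails if it takes over 54 s, if anything falls off the work surface, if the arm or the gripper's body presses on something with over 40 N, if the wrist force passes 120 N, or if a joint passes its speed limit or range.

## Working session

There is one attempt and no reset: what is moved stays moved. The work goes in short steps, Python scripts to look and compute and a tool call to move; the robot and the scene stay as the last step left them, time stands still between calls to the robot, and variables do not carry over. Pictures are saved under pics/ and viewed, and the job is handed in when it is done.

Besides the shell and the picture viewer there is one more tool, called after "Request:" as name(argument=value, ...) on one line, values as JSON. play_rows: Moves the arm, as the interface text tells. Its arguments: {"type":"object","properties":{"steps":{"type":"array","items":{"type":"array"}},"squeeze":{"type":"number"}},"required":["steps"]}

```bash
mkdir -p pics; ls; python3 - <<'E'
from rig import *
import cv2
print(get_state())
for n in("scene","top"):
    cv2.imwrite(f"pics/{n}0.png",get_image(n)[:,:,::-1]); p=camera_params(n); print(p)
E
```

```text
pics
{'t': 0.0, 'joints': array([67.08163912, 29.90770659, -2.08189395, 91.67125927,  1.21255089,
       58.50478634, -6.46099604]), 'dq': array([-0.02269526,  0.13061912,  0.01569659, -0.03517721,  0.03180196,
        0.08764778, -0.0726712 ]), 'joint_efforts': array([-7.94539155e-04, -9.27098250e+01,  1.97971947e+00, -3.69931591e+01,
        1.78741099e-02,  8.15264066e-03, -4.66879058e-06]), 'position': array([ 0.20228769, -0.59102344,  0.23075716]), 'eef_rot': array([[ 9.46103082e-01,  3.23865418e-01, -3.87317331e-04],
       [ 3.23865647e-01, -9.46102547e-01,  1.00676420e-03],
       [-4.03858048e-05, -1.07794149e-03, -9.99999418e-01]]), 'ft_force': array([0.02358968, 0.2540162 , 0.28825784]), 'ft_torque': array([-0.00669478, -0.02421235,  0.01318729]), 'opening': 0.08529984604685996}
{'camera_matrix': array([[388.7881191 ,   0.        , 319.00756839],
       [  0.        , 388.7881191 , 198.66427252],
       [  0.        ,   0.        ,   1.        ]]), 'rvec': array([ 0.75148313,  2.71346   , -0.93153519]), 'tvec': array([ 0.37419036, -0.25874483,  1.56218381])}
{'camera_matrix': array([[466.37876248,   0.        , 317.56553409],
       [  0.        , 466.37876248, 199.66230672],
       [  0.        ,   0.        ,   1.        ]]), 'rvec': array([ 2.14349519, -2.0822847 ,  0.19884998]), 'tvec': array([0.1612903 , 0.52370739, 1.57551236])}
```

View pics/scene0.png

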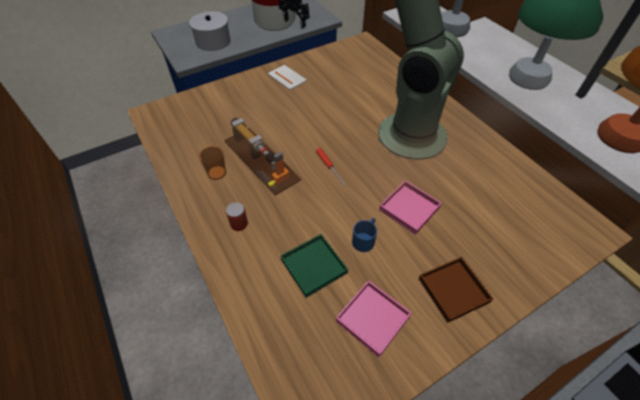

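View pics/top0.png

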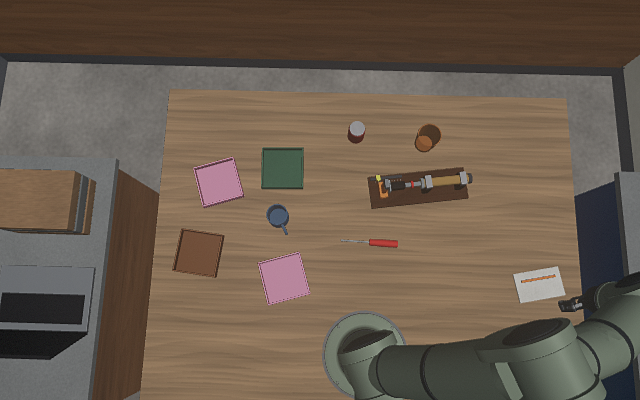

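The top view shows the cradle around (418,187), with the lock at its left end around (383,186). The green tray is at (283,168), the mug at (278,216), the can at (356,131) and the globe at (428,137). I'll zoom in on the cradle.

```bash
python3 - <<'E'
import cv2
a=cv2.imread("pics/top0.png")[155:220,355:485]; cv2.imwrite("pics/t0z.png",cv2.resize(a,None,fx=6,fy=6,interpolation=cv2.INTER_CUBIC))
a=cv2.imread("pics/scene0.png")[110:200,215:310]; cv2.imwrite("pics/s0z.png",cv2.resize(a,None,fx=6,fy=6,interpolation=cv2.INTER_CUBIC))
E
cat > h.py <<'E'
import numpy as np, cv2
from rig import *
def cam(n):
    p=camera_params(n); R,_=cv2.Rodrigues(p['rvec']); return p['camera_matrix'],R,np.array(p['tvec']).reshape(3)
def ray(n,u,v,z):
    K,R,t=cam(n); d=R.T@np.linalg.inv(K)@np.array([u,v,1.]); c=-R.T@t
    return c+d*(z-c[2])/d[2]
def proj(n,P):
    K,R,t=cam(n); q=(K@(R@np.atleast_2d(P).T+t[:,None])).T; return q[:,:2]/q[:,2:]
def tri(a,b):
    # a=(u,v) scene, b=(u,v) top
    Ps=[]
    for n in("scene","top"):
        K,R,t=cam(n); Ps.append(K@np.c_[R,t])
    X=cv2.triangulatePoints(Ps[0],Ps[1],np.array(a,float).reshape(2,1),np.array(b,float).reshape(2,1))
    return (X[:3]/X[3]).ravel()
E
```

```text
(no output)
```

View pics/t0z.png

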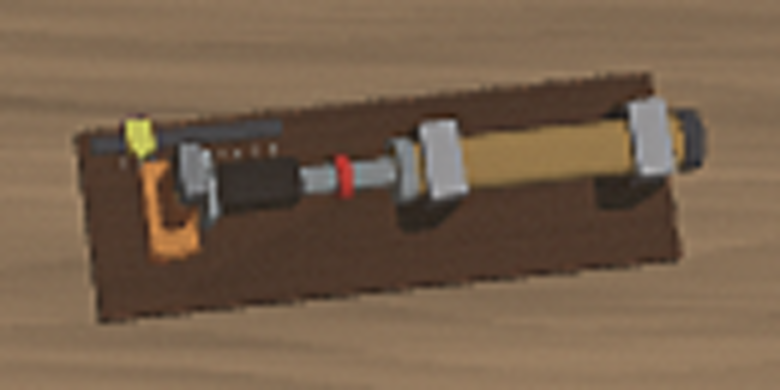

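View pics/s0z.png

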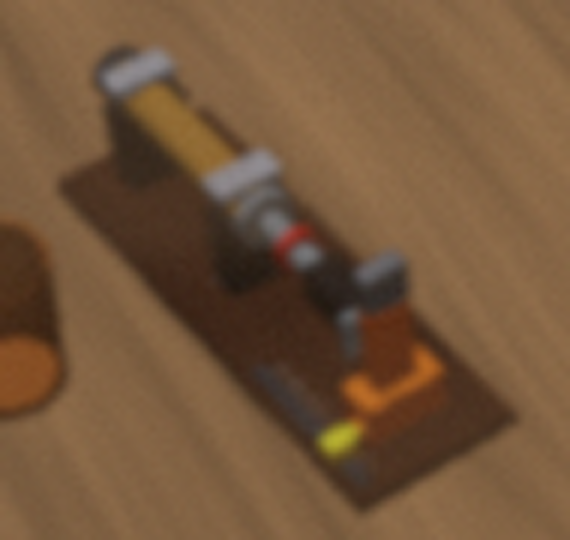

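The zooms are clear enough to work from:
- **Board corners, top zoom:** (80,133), (650,72), (680,260), (100,322).
- **Board corners, scene zoom:** (365,510), (515,415), (62,187).
- **Other parts, top zoom:** pointer tip near (140,150), red ring at (344,176), grey grip at (195,170).

Next I'll fit the cradle pose.

```bash
cat > fit.py <<'E'
from h import *
from scipy.optimize import least_squares
T=lambda U,V:((U+.5)/6-.5+355,(V+.5)/6-.5+155)
S=lambda U,V:((U+.5)/6-.5+215,(V+.5)/6-.5+110)
E
python3 - <<'E'
from fit import *
c=[(.17,-.058),(-.18,-.058),(-.18,.058),(.17,.058)]
t=[T(80,133),T(650,72),T(680,260),T(100,322)]
s=[S(365,510),S(62,187),None,S(515,415)]
def W(p,P):
    P=np.atleast_2d(P); a=p[2]; R=np.array([[np.cos(a),-np.sin(a),0],[np.sin(a),np.cos(a),0],[0,0,1]])
    return P@R.T+[p[0],p[1],0]
def f(p,useS=True,useT=True):
    r=[]
    P=W(p,[(*q,.012) for q in c])
    if useT:r+=list((proj("top",P)-t).ravel())
    if useS:r+=[x for i in(0,1,3) for x in proj("scene",P[i])[0]-s[i]]
    return r
for a,b in((0,1),(1,0),(1,1)):
    o=least_squares(f,[.6,-.1,1.57],args=(a,b)); print(o.x[:2],np.degrees(o.x[2]),np.round(o.fun,2))
p=o.x; np.save("cr.npy",p)
inv=lambda w:W([0,0,-p[2]],np.array(w)-[p[0],p[1],0])[0]
print("ring top cam",inv(ray("top",*T(344,176),.075)),"scene",inv(ray("scene",*S(294,243),.075)))
print("pointer top",inv(ray("top",*T(141,152),.032)),"top")
print("slider",inv(ray("top",*T(139,133),.025)), "scene",inv(ray("scene",*S(340,438),.028)))
g=tri(S(382,280),T(195,170));print("grip tri",g,inv(g))
print("flange/handle")
for n,u in(("can",(356,127)),("globe",(428,132)),("mug",(278,212))):print(n,ray("top",*u,.08))
for u in((262,149),(304,149),(304,189),(262,189)): print("tray",ray("top",*u,.03))
# overlay
im=cv2.imread("pics/top0.png");im2=cv2.imread("pics/scene0.png")
E
```

```text
[ 0.58183756 -0.17589043] 97.7459829753036 [-0.76 -0.01  0.17  0.11  0.58 -0.03  0.01 -0.09]
[ 0.58238756 -0.17273217] 97.5180422727529 [-0.45  0.18 -0.76 -0.79  1.17  0.34]
[ 0.58196724 -0.17496774] 97.65748335339013 [-1.   -0.13 -0.05  0.14  0.3   0.   -0.28 -0.2  -0.52 -0.33 -0.96 -1.1
  1.03 -0.19]
ring top cam [ 0.02654023 -0.00065058  0.075     ] scene [0.02173186 0.00180544 0.075     ]
pointer top [ 0.13450975 -0.03700122  0.032     ] top
slider [ 0.13313247 -0.05031275  0.025     ] scene [ 0.13011592 -0.04428365  0.028     ]
grip tri [ 0.56671206 -0.05478266  0.12594391] [ 0.12114607 -0.00089562  0.12594391]
flange/handle
can [0.77929739 0.04784691 0.08      ]
globe [ 0.76760501 -0.20611393  0.08      ]
mug [0.46655326 0.30980995 0.08      ]
tray [0.70468065 0.38340738 0.03      ]
tray [0.70885603 0.23131115 0.03      ]
tray [0.56061343 0.22606443 0.03      ]
tray [0.55641393 0.37553048 0.03      ]
```

```bash
cat >> fit.py <<'E'
def W(p,P):
    P=np.atleast_2d(P); a=p[2]; R=np.array([[np.cos(a),-np.sin(a),0],[np.sin(a),np.cos(a),0],[0,0,1]])
    return P@R.T+[p[0],p[1],0]
def box(cx,cy,lx,ly,z0,z1): return [(cx+i*lx/2,cy+j*ly/2,z) for z in(z0,z1) for i,j in((-1,-1),(1,-1),(1,1),(-1,1))]
def overlay(im,n,p,boxes,off,k=8):
    u0,v0,u1,v1=off; z=cv2.resize(im[v0:v1,u0:u1],None,fx=k,fy=k,interpolation=cv2.INTER_CUBIC)
    for b,col in boxes:
        q=((proj(n,W(p,b))-[u0,v0]+.5)*k-.5).round().astype(int)
        for i in range(4):
            for a,c in((i,(i+1)%4),(i+4,(i+1)%4+4),(i,i+4)): cv2.line(z,tuple(map(int,q[a])),tuple(map(int,q[c])),col,1)
    return z
E
cat > ov.py <<'E'
from fit import *
def run(tag,ts,xl=.12,xr=.0255,xp=.133):
    p=np.load("cr.npy")
    B=[(box(-.005,0,.35,.116,0,.012),(255,255,255)),(box(xl,0,.027,.055,.012,.042),(0,255,0)),(box(xl,0,.014,.03,.1045,.1355),(0,255,0)),
     (box(xr+.05,0,.05,.026,.061,.089),(255,255,0)),(box(xr+.078,0,.006,.04,.058,.092),(255,0,255)),(box(xr,0,.008,.028,.061,.089),(0,0,255)),(box(xp,-.034-.0,.005,.001,.031,.032),(255,0,0))]
    for n,off,k in(("top",(360,160,460,220),8),("scene",(245,130,305,200),8)):
        cv2.imwrite(f"pics/{n}_{tag}.png",overlay(cv2.imread(f"pics/{n}{ts}.png"),n,p,B,off,k))
E
python3 -c "
from ov import *
run('ov0','0')"
```

```text
(no output)
```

View pics/top_ov0.png

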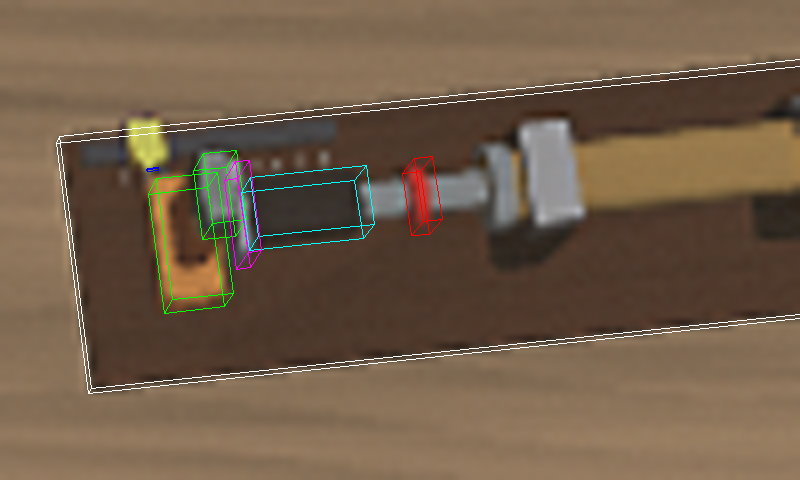

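View pics/scene_ov0.png

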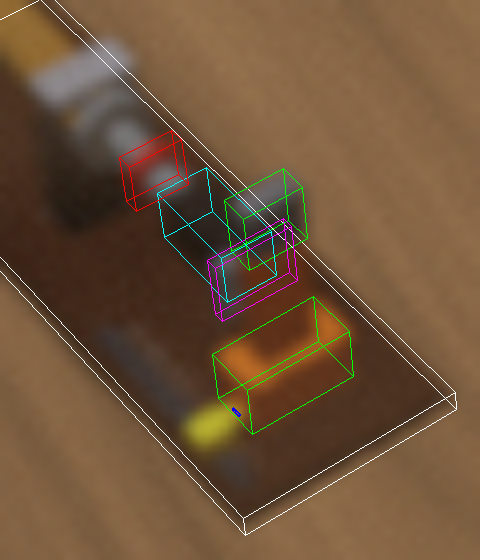

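The overlay fits to about 1 px. The model puts the lock at cradle x ≈ 0.120, the ring at 0.0255 and the pointer at about 0.133. Next I'll compute the move to hover above the lock.

```bash
cat > mv.py <<'E'
from fit import *
from scipy.spatial.transform import Rotation as Ro
def to(P,yaw_off=0):
    s=get_state(); R=s['eef_rot']; p=np.load("cr.npy")
    a=p[2]-np.pi/2+yaw_off # direction of tool y (=-cradle y... world 7.66deg)
    y=np.array([np.cos(a),np.sin(a),0]); z=np.array([0,0,-1.]); x=np.cross(y,z)
    G=np.c_[x,y,z]; print("t",s['t'],"pos",s['position'],"F",s['ft_force'],"open",s['opening'])
    print("shift",np.round(R.T@(np.array(P)-s['position']),4),"rotvec",np.round(Ro.from_matrix(R.T@G).as_rotvec(degrees=True),2), "G",np.round(x,3),np.round(y,3))
E
python3 -c "
from mv import *
p=np.load('cr.npy');L=W(p,(.12,0,0))[0];print(L)
to([L[0],L[1],.19])"
```

```text
[ 0.56597714 -0.05603786  0.        ]
t 0.1 pos [ 0.20228666 -0.59106845  0.23076791] F [-0.21378347 -0.73510568 -0.3939925 ] open 0.08566091120377076
shift [ 0.5174 -0.3884  0.0411] rotvec [-5.000e-02 -4.000e-02 -7.876e+01] G [-0.133  0.991  0.   ] [0.991 0.133 0.   ]
```

Request:
play_rows(steps=[[1, [0.052, -0.039, 0.004], [0, 0, -7]], [1, [0.084, -0.063, 0.006], [0, 0, -13]], [1, [0.115, -0.086, 0.009], [0, 0, -18]], [1, [0.146, -0.11, 0.012], [0, 0, -23]], [1, [0.177, -0.133, 0.014], [0, 0, -28]], [1, [0.208, -0.156, 0.016], [0, 0, -33]], [1, [0.24, -0.18, 0.02], [0, 0, -38]], [1, [0.27, -0.203, 0.022], [0, 0, -43]], [1, [0.3, -0.225, 0.024], [0, 0, -48]], [1, [0.33, -0.248, 0.026], [0, 0, -53]]])

```text
t: 0.93
position: [0.4352, -0.2476, 0.2052]
eef_rot: [[0.306, 0.952, 0.0], [0.952, -0.306, 0.0], [0.0, 0.0, -1.0]]
ft_force: [0.8, -0.3, 0.6]
opening: 0.0854
```

```bash
python3 -c "
from mv import *
to([.566,-.056,.19])"
```

```text
t 0.9333 pos [ 0.43519696 -0.24763524  0.20521014] F [ 0.80058383 -0.32125287  0.58645416] open 0.08542671993948925
shift [0.2225 0.0658 0.0152] rotvec [ 1.000e-02 -1.000e-02 -2.549e+01] G [-0.133  0.991  0.   ] [0.991 0.133 0.   ]
```

Request:
play_rows(steps=[[1, [0.03, 0.009, 0.002], [0, 0, -5]], [1, [0.06, 0.018, 0.004], [0, 0, -10]], [1, [0.09, 0.027, 0.006], [0, 0, -15]], [1, [0.12, 0.036, 0.008], [0, 0, -20]], [1, [0.15, 0.045, 0.01], [0, 0, -25.5]], [1, [0.18, 0.054, 0.012], [0, 0, -25.5]], [1, [0.205, 0.061, 0.015], [0, 0, -25.5]], [1, [0.2225, 0.066, 0.015], [0, 0, -25.5]], [1, [0.2225, 0.066, 0.015], [0, 0, -25.5]]])

```text
t: 1.68
position: [0.5675, -0.0548, 0.1899]
eef_rot: [[-0.133, 0.991, 0.0], [0.991, 0.133, 0.002], [0.002, 0.0, -1.0]]
ft_force: [-0.3, -0.6, 0.9]
opening: 0.0856
```

```bash
python3 -c "
from mv import *
to([.566,-.056,.102])
for n in('scene','top'): cv2.imwrite(f'pics/{n}1.png',get_image(n)[:,:,::-1])
a=cv2.imread('pics/top1.png')[150:230,350:470];b=cv2.imread('pics/scene1.png')[100:200,215:320]
cv2.imwrite('pics/z1.png',np.hstack([cv2.resize(a,(480,320)),cv2.resize(b,(320,320))]))
"
```

```text
t 1.6833 pos [ 0.56754728 -0.05477871  0.18989305] F [-0.29790716 -0.56851542  0.93144058] open 0.08556729836708779
shift [-0.0012 -0.0017  0.0879] rotvec [ 0.02 -0.12 -0.02] G [-0.133  0.991  0.   ] [0.991 0.133 0.   ]
```

View pics/z1.png

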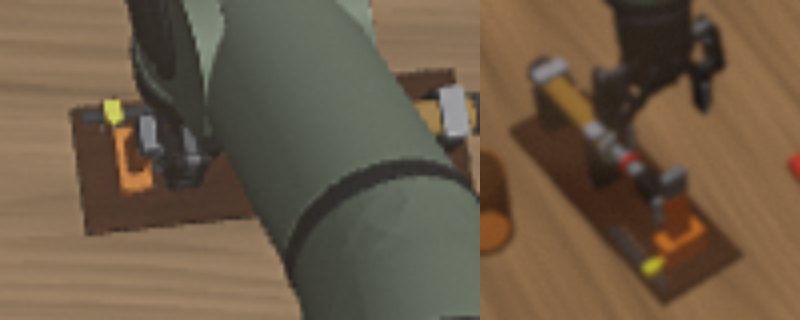

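The picture shows the open fingers straddling the grip in world x, with clear space below them. Descending.

Request:
play_rows(steps=[[1, [0, -0.001, 0.02], [0, 0, 0]], [1, [-0.001, -0.001, 0.04], [0, 0, 0]], [1, [-0.001, -0.001, 0.06], [0, 0, 0]], [1, [-0.001, -0.001, 0.075], [0, 0, 0]], [1, [-0.001, -0.001, 0.085], [0, 0, 0]], [1, [-0.001, -0.001, 0.088], [0, 0, 0]], [1, [-0.001, -0.001, 0.088], [0, 0, 0]]])

```text
t: 2.37
position: [0.5649, -0.0605, 0.102]
eef_rot: [[-0.128, 0.992, -0.001], [0.992, 0.128, -0.0], [0.0, -0.001, -1.0]]
ft_force: [-0.1, 0.5, 1.3]
opening: 0.0852
```

Request:
play_rows(steps=[[0.42, [0, 0, 0], [0, 0, 0]], [0.42, [0, 0, 0], [0, 0, 0]], [0.42, [0, 0, 0], [0, 0, 0]], [0.42, [0, 0, 0], [0, 0, 0]], [0.42, [0, 0, 0], [0, 0, 0]]], squeeze=60)

```text
t: 2.78
position: [0.5655, -0.06, 0.1027]
eef_rot: [[-0.129, 0.992, 0.001], [0.992, 0.129, -0.0], [-0.0, 0.001, -1.0]]
ft_force: [-0.7, -0.0, 0.0]
opening: 0.036
```

```bash
python3 -c "
from mv import *
to([.566,-.056,.102])
for n in('scene','top'): cv2.imwrite(f'pics/{n}2.png',get_image(n)[:,:,::-1])
a=cv2.imread('pics/top2.png')[150:230,350:470];b=cv2.imread('pics/scene2.png')[110:190,235:315]
cv2.imwrite('pics/z2.png',np.hstack([cv2.resize(a,(480,320)),cv2.resize(b,(320,320))]))
"
```

```text
t 2.7833 pos [ 0.5654915  -0.06002373  0.10269502] F [-0.73242519 -0.04978141  0.03539658] open 0.036022058992485284
shift [0.0039 0.001  0.0007] rotvec [ 0.03  0.01 -0.27] G [-0.133  0.991  0.   ] [0.991 0.133 0.   ]
```

View pics/z2.png

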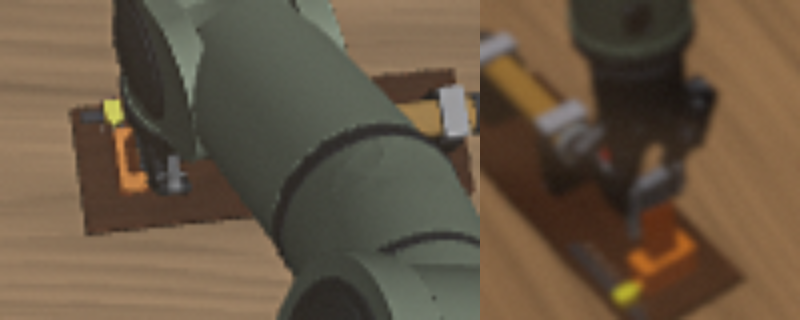

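Measured y sits 4 mm short of the lock. I'll correct that, then close.

Request:
play_rows(steps=[[0.42, [0.004, 0.001, 0.001], [0, 0, 0]], [0.42, [0.004, 0.001, 0.001], [0, 0, 0]], [0.42, [0.004, 0.001, 0.001], [0, 0, 0]], [0.2, [0.004, 0.001, 0.001], [0, 0, 0]], [0.2, [0.004, 0.001, 0.001], [0, 0, 0]], [0.2, [0.004, 0.001, 0.001], [0, 0, 0]], [0.2, [0.004, 0.001, 0.001], [0, 0, 0]], [0.2, [0.004, 0.001, 0.001], [0, 0, 0]]])

```text
t: 3.55
position: [0.5658, -0.0558, 0.1013]
eef_rot: [[-0.129, 0.992, 0.0], [0.992, 0.129, 0.0], [0.0, 0.0, -1.0]]
ft_force: [0.4, 1.4, 0.6]
opening: 0.0293
```

The grip holds at 29.3 mm with almost no side force, so I'll lift slowly.

Request:
play_rows(steps=[[0.2, [0, 0, -0.003], [0, 0, 0]], [0.2, [0, 0, -0.006], [0, 0, 0]], [0.2, [0, 0, -0.009], [0, 0, 0]], [0.2, [0, 0, -0.012], [0, 0, 0]], [0.2, [0, 0, -0.015], [0, 0, 0]], [0.2, [0, 0, -0.018], [0, 0, 0]], [0.2, [0, 0, -0.022], [0, 0, 0]], [0.2, [0, 0, -0.026], [0, 0, 0]], [0.2, [0, 0, -0.03], [0, 0, 0]], [0.2, [0, 0, -0.034], [0, 0, 0]]])

```text
t: 4.38
position: [0.5658, -0.0558, 0.1358]
eef_rot: [[-0.129, 0.992, 0.0], [0.992, 0.129, 0.0], [0.0, 0.0, -1.0]]
ft_force: [0.2, -0.2, -1.9]
opening: 0.0292
```

```bash
python3 -c "
from mv import *
to([.566,-.056,.2])
for n in('scene','top'): cv2.imwrite(f'pics/{n}3.png',get_image(n)[:,:,::-1])
a=cv2.imread('pics/top3.png')[150:230,350:470];b=cv2.imread('pics/scene3.png')[110:190,235:315]
cv2.imwrite('pics/z3.png',np.hstack([cv2.resize(a,(480,320)),cv2.resize(b,(320,320))]))
"
```

```text
t 4.3833 pos [ 0.56584185 -0.05584323  0.13577974] F [ 0.18626358 -0.18348979 -1.88484266] open 0.02923699468670896
shift [-0.0002  0.0001 -0.0642] rotvec [ 0.01 -0.   -0.26] G [-0.133  0.991  0.   ] [0.991 0.133 0.   ]
```

View pics/z3.png

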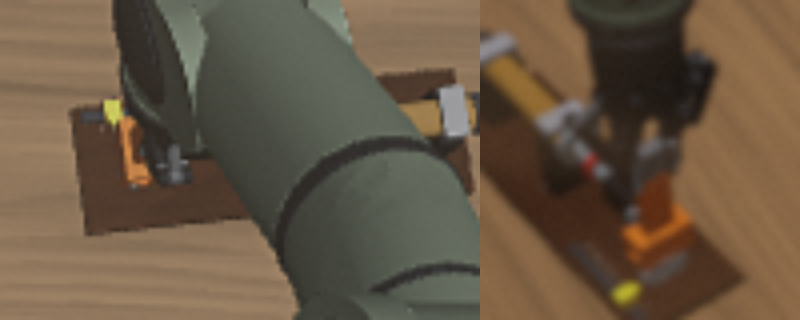

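The lock is off its rail and the pointer looks untouched. Raising and carrying it to the tray at about (0.632, 0.304).

Request:
play_rows(steps=[[0.2, [0, 0, -0.01], [0, 0, 0]], [0.2, [0, 0, -0.025], [0, 0, 0]], [0.2, [0, 0, -0.04], [0, 0, 0]], [0.2, [0, 0, -0.052], [0, 0, 0]], [0.2, [0, 0, -0.06], [0, 0, 0]], [0.2, [0, 0, -0.06], [0, 0, 0]]])

```text
t: 4.98
position: [0.5665, -0.0559, 0.1971]
eef_rot: [[-0.129, 0.992, 0.002], [0.992, 0.129, -0.0], [-0.001, 0.002, -1.0]]
ft_force: [0.2, 0.3, -1.2]
opening: 0.0292
```

```bash
python3 -c "
from mv import *
to([.632,.304,.195])"
```

```text
t 4.9833 pos [ 0.56648657 -0.05589534  0.1970517 ] F [ 0.22927909  0.34729824 -1.18627224] open 0.029232794640262214
shift [0.3485 0.1112 0.0021] rotvec [ 0.13  0.03 -0.27] G [-0.133  0.991  0.   ] [0.991 0.133 0.   ]
```

Request:
play_rows(steps=[[0.2, [0.015, 0.005, 0], [0, 0, 0]], [0.2, [0.04, 0.013, 0], [0, 0, 0]], [0.2, [0.07, 0.022, 0], [0, 0, 0]], [0.2, [0.1, 0.032, 0], [0, 0, 0]], [0.2, [0.13, 0.041, 0], [0, 0, 0]], [0.2, [0.16, 0.051, 0], [0, 0, 0]], [0.2, [0.19, 0.06, 0], [0, 0, 0]], [0.2, [0.22, 0.07, 0], [0, 0, 0]], [0.2, [0.25, 0.08, 0], [0, 0, 0]], [0.2, [0.28, 0.09, 0], [0, 0, 0]]])

```text
t: 5.82
position: [0.6188, 0.2348, 0.1945]
eef_rot: [[-0.129, 0.992, -0.001], [0.992, 0.129, -0.001], [-0.0, -0.001, -1.0]]
ft_force: [1.6, 0.3, -0.8]
opening: 0.0291
```

Request:
play_rows(steps=[[0.2, [0.025, 0.008, 0], [0, 0, 0]], [0.2, [0.045, 0.014, 0], [0, 0, 0]], [0.2, [0.06, 0.019, 0], [0, 0, 0]], [0.2, [0.068, 0.021, 0], [0, 0, 0]], [0.2, [0.068, 0.021, 0], [0, 0, 0]], [0.2, [0.068, 0.021, 0], [0, 0, 0]], [0.2, [0.068, 0.021, 0], [0, 0, 0]]])

```text
t: 6.4
position: [0.6313, 0.302, 0.195]
eef_rot: [[-0.127, 0.992, -0.0], [0.992, 0.127, -0.001], [-0.001, -0.0, -1.0]]
ft_force: [-0.3, 0.1, -0.9]
opening: 0.0293
```

```bash
python3 -c "
from mv import *
to([.632,.304,.096])
for n in('scene','top'): cv2.imwrite(f'pics/{n}4.png',get_image(n)[:,:,::-1])
a=cv2.imread('pics/top4.png')[120:240,230:350];b=cv2.imread('pics/scene4.png')[180:310,250:380]
cv2.imwrite('pics/z4.png',np.hstack([cv2.resize(a,(400,400)),cv2.resize(b,(400,400))]))
"
```

```text
t 6.4 pos [0.63127021 0.30195791 0.19504418] F [-0.26478743  0.06212015 -0.93460722] open 0.029290115248427447
shift [0.002 0.001 0.099] rotvec [-0.02  0.05 -0.33] G [-0.133  0.991  0.   ] [0.991 0.133 0.   ]
```

View pics/z4.png

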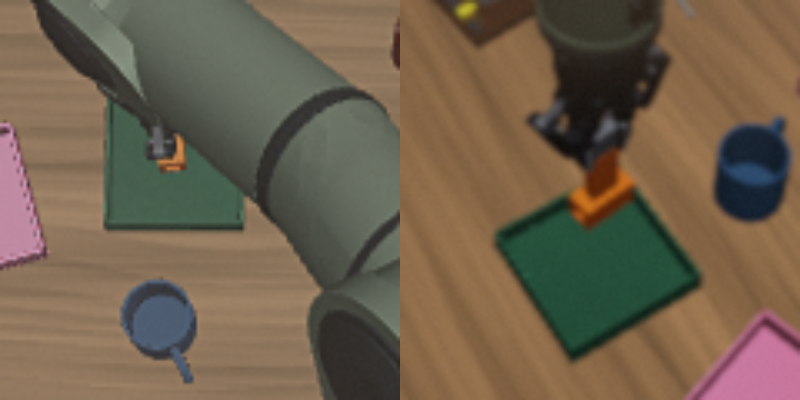

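The lock hangs upright over the tray. Descending; contact is expected near TCP z = 0.094.

Request:
play_rows(steps=[[0.2, [0.001, 0.001, 0.015], [0, 0, 0]], [0.2, [0.002, 0.001, 0.035], [0, 0, 0]], [0.2, [0.002, 0.001, 0.055], [0, 0, 0]], [0.2, [0.002, 0.001, 0.07], [0, 0, 0]], [0.2, [0.002, 0.001, 0.082], [0, 0, 0]], [0.2, [0.002, 0.001, 0.09], [0, 0, 0]], [0.2, [0.002, 0.001, 0.094], [0, 0, 0]], [0.2, [0.002, 0.001, 0.096], [0, 0, 0]], [0.2, [0.002, 0.001, 0.097], [0, 0, 0]], [0.2, [0.002, 0.001, 0.097], [0, 0, 0]]])

```text
t: 7.33
position: [0.6321, 0.3058, 0.0988]
eef_rot: [[-0.129, 0.992, 0.001], [0.992, 0.129, 0.0], [0.0, 0.001, -1.0]]
ft_force: [0.7, -0.4, -0.1]
opening: 0.0292
```

Request:
play_rows(steps=[[0.2, [0, 0, 0.001], [0, 0, 0]], [0.2, [0, 0, 0.002], [0, 0, 0]], [0.2, [0, 0, 0.003], [0, 0, 0]], [0.2, [0, 0, 0.003], [0, 0, 0]]])

```text
t: 7.67
position: [0.6318, 0.3056, 0.0953]
eef_rot: [[-0.129, 0.992, 0.0], [0.992, 0.129, 0.0], [-0.0, 0.0, -1.0]]
ft_force: [-0.0, 0.1, -1.2]
opening: 0.029
```

Request:
play_rows(steps=[[0.2, [0, 0, 0.001], [0, 0, 0]], [0.2, [0, 0, 0.001], [0, 0, 0]], [0.2, [0, 0, 0.002], [0, 0, 0]], [0.2, [0, 0, 0.002], [0, 0, 0]]])

```text
t: 8.0
position: [0.6319, 0.3059, 0.0943]
eef_rot: [[-0.129, 0.992, 0.001], [0.992, 0.129, 0.0], [0.0, 0.001, -1.0]]
ft_force: [-4.0, -2.6, 12.5]
opening: 0.0291
```

Contact at 12.5 N and z = 0.0943, as predicted. I'll ease off slightly and release.

Request:
play_rows(steps=[[0.2, [0, 0, -0.001], [0, 0, 0]], [0.2, [0, 0, -0.001], [0, 0, 0]], [0.38, [0, 0, -0.001], [0, 0, 0]], [0.45, [0, 0, -0.001], [0, 0, 0]], [0.55, [0, 0, -0.001], [0, 0, 0]], [0.7, [0, 0, -0.001], [0, 0, 0]], [0.7, [0, 0, -0.001], [0, 0, 0]], [0.7, [0, 0, -0.001], [0, 0, 0]]])

```text
t: 8.67
position: [0.6318, 0.3056, 0.0943]
eef_rot: [[-0.129, 0.992, -0.0], [0.992, 0.129, 0.0], [0.0, -0.0, -1.0]]
ft_force: [0.3, 0.6, 0.6]
opening: 0.0598
```

Request:
play_rows(steps=[[0.7, [0, 0, -0.015], [0, 0, 0]], [0.7, [0, 0, -0.035], [0, 0, 0]], [0.7, [0, 0, -0.06], [0, 0, 0]], [0.7, [0, 0, -0.085], [0, 0, 0]], [0.7, [0, 0, -0.1], [0, 0, 0]], [0.7, [0, 0, -0.1], [0, 0, 0]]])

```text
t: 9.17
position: [0.6331, 0.3066, 0.1994]
eef_rot: [[-0.129, 0.992, 0.005], [0.992, 0.129, 0.003], [0.002, 0.005, -1.0]]
ft_force: [0.7, -0.7, 0.1]
opening: 0.0597
```

```bash
python3 -c "
from mv import *
p=np.load('cr.npy');H=W(p,(.0255+.05+.008,0,0))[0];print(H)
to([H[0],H[1],.195])
for n in('scene','top'): cv2.imwrite(f'pics/{n}5.png',get_image(n)[:,:,::-1])
a=cv2.imread('pics/top5.png')[120:240,230:350];b=cv2.imread('pics/scene5.png')[180:310,250:380]
cv2.imwrite('pics/z5.png',np.hstack([cv2.resize(a,(400,400)),cv2.resize(b,(400,400))]))
"
```

```text
[ 0.5708408  -0.09221236  0.        ]
t 9.1667 pos [0.6331014  0.30659966 0.19942304] F [ 0.66396743 -0.69321627  0.07138813] open 0.05974650608666624
shift [-0.3875 -0.113   0.003 ] rotvec [ 0.31 -0.13 -0.27] G [-0.133  0.991  0.   ] [0.991 0.133 0.   ]
```

View pics/z5.png

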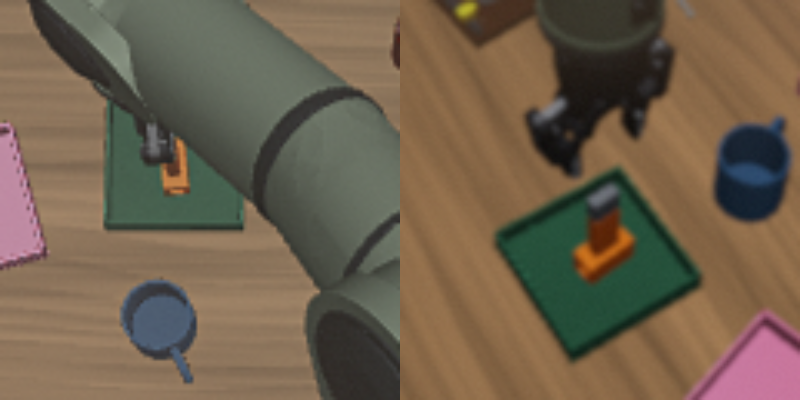

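The lock stands upright in the green tray. Before moving on, I'll check the cradle and pointer in these same frames.

```bash
python3 -c "
from ov import *
run('ov5','5')
for n,(u0,v0,u1,v1) in(('top',(370,165,440,215)),('scene',(250,140,300,195))):
    cv2.imwrite(f'pics/{n}z5.png',cv2.resize(cv2.imread(f'pics/{n}5.png')[v0:v1,u0:u1],None,fx=10,fy=10,interpolation=cv2.INTER_CUBIC))
"
```

```text
(no output)
```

View pics/topz5.png

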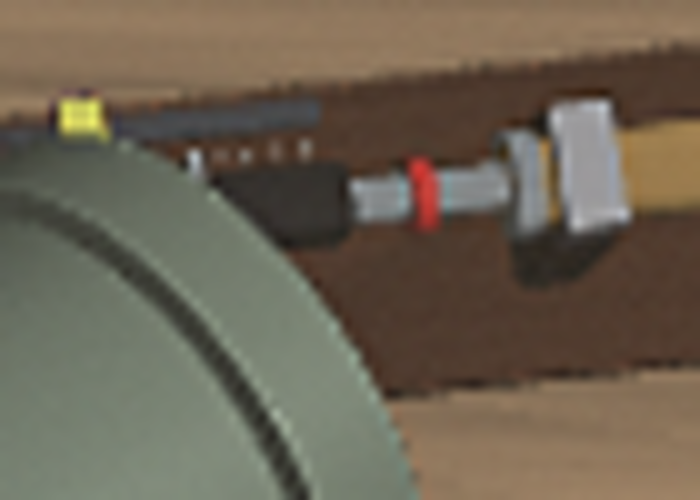

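View pics/scenez5.png

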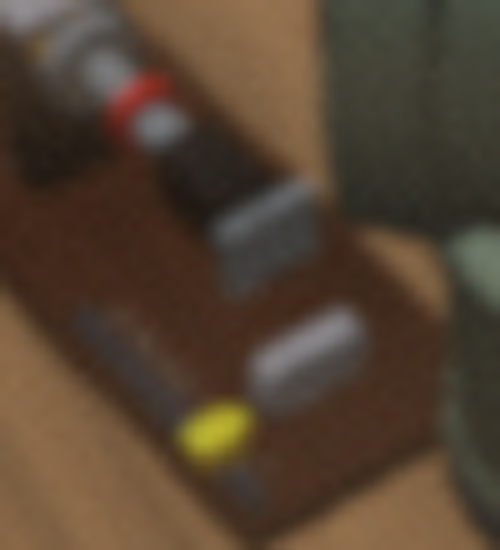

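View pics/scene_ov5.png

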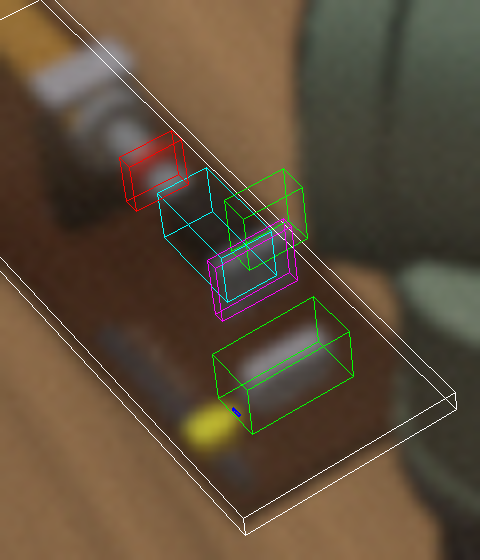

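Neither camera shows any pointer shift. The ring-to-pointer distance reads about 107.5 mm in both. Moving back over the handle.

Request:
play_rows(steps=[[0.8, [-0.015, -0.004, 0], [0, 0, 0]], [0.8, [-0.045, -0.013, 0], [0, 0, 0]], [0.8, [-0.08, -0.023, 0], [0, 0, 0]], [0.8, [-0.115, -0.033, 0], [0, 0, 0]], [0.8, [-0.15, -0.044, 0], [0, 0, 0]], [0.8, [-0.185, -0.054, 0], [0, 0, 0]], [0.8, [-0.22, -0.064, 0], [0, 0, 0]], [0.8, [-0.255, -0.074, 0], [0, 0, 0]], [0.8, [-0.29, -0.084, 0], [0, 0, 0]], [0.8, [-0.325, -0.095, 0], [0, 0, 0]]])

```text
t: 10.1
position: [0.5785, -0.0306, 0.1938]
eef_rot: [[-0.129, 0.992, -0.001], [0.992, 0.129, 0.0], [0.0, -0.001, -1.0]]
ft_force: [1.5, -0.7, 0.4]
opening: 0.0684
```

Request:
play_rows(steps=[[0.8, [-0.025, -0.007, 0], [0, 0, 0]], [0.8, [-0.045, -0.013, 0], [0, 0, 0]], [0.8, [-0.062, -0.018, 0], [0, 0, 0]], [0.8, [-0.062, -0.018, 0], [0, 0, 0]], [0.8, [-0.062, -0.018, 0], [0, 0, 0]], [0.8, [-0.062, -0.018, 0], [0, 0, 0]]])

```text
t: 10.6
position: [0.5694, -0.0919, 0.194]
eef_rot: [[-0.129, 0.992, -0.001], [0.992, 0.129, 0.001], [0.001, -0.001, -1.0]]
ft_force: [-0.4, 0.2, -0.5]
opening: 0.0684
```

```bash
python3 -c "
from mv import *
to([.5708,-.0922,.057])"
```

```text
t 10.6 pos [ 0.5694125  -0.09190969  0.19397527] F [-0.41836644  0.19351902 -0.51155759] open 0.06844766262029425
shift [-0.0006  0.0014  0.137 ] rotvec [-0.03 -0.04 -0.23] G [-0.133  0.991  0.   ] [0.991 0.133 0.   ]
```

Request:
play_rows(steps=[[0.8, [0, 0.001, 0.02], [0, 0, 0]], [0.8, [0, 0.001, 0.045], [0, 0, 0]], [0.8, [0, 0.001, 0.07], [0, 0, 0]], [0.8, [0, 0.001, 0.09], [0, 0, 0]], [0.8, [0, 0.001, 0.105], [0, 0, 0]], [0.8, [0, 0.001, 0.12], [0, 0, 0]], [0.8, [0, 0.001, 0.13], [0, 0, 0]], [0.8, [0, 0.001, 0.136], [0, 0, 0]], [0.8, [0, 0.001, 0.136], [0, 0, 0]], [0.8, [0, 0.001, 0.136], [0, 0, 0]]])

```text
t: 11.43
position: [0.5708, -0.0921, 0.0586]
eef_rot: [[-0.129, 0.992, 0.0], [0.992, 0.129, 0.0], [0.0, 0.0, -1.0]]
ft_force: [0.1, -0.8, 0.9]
opening: 0.0682
```

```bash
python3 -c "
from mv import *
to([.5708,-.0922,.057])
for n in('scene','top'): cv2.imwrite(f'pics/{n}6.png',get_image(n)[:,:,::-1])
a=cv2.imread('pics/top6.png')[150:230,350:470];b=cv2.imread('pics/scene6.png')[110:190,235:315]
cv2.imwrite('pics/z6.png',np.hstack([cv2.resize(a,(480,320)),cv2.resize(b,(320,320))]))
"
```

```text
t 11.4333 pos [ 0.57076609 -0.09213449  0.05858214] F [ 0.094626   -0.84335659  0.89441223] open 0.06815813990554254
shift [-0.0001  0.      0.0016] rotvec [ 0.01 -0.01 -0.23] G [-0.133  0.991  0.   ] [0.991 0.133 0.   ]
```

View pics/z6.png

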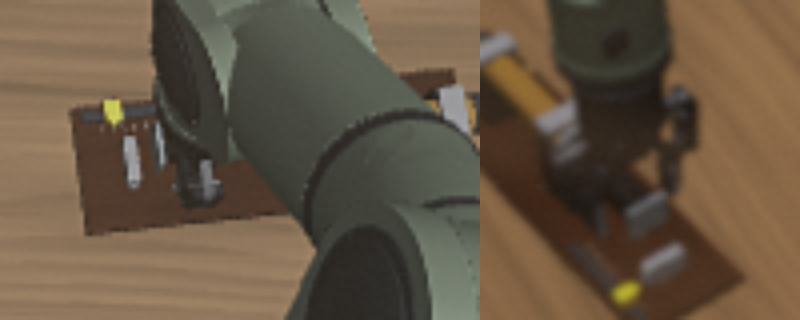

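The fingers straddle the handle behind the flange. Closing.

Request:
play_rows(steps=[[0.4, [0, 0, 0.001], [0, 0, 0]], [0.4, [0, 0, 0.001], [0, 0, 0]], [0.4, [0, 0, 0.001], [0, 0, 0]], [0.15, [0, 0, 0.001], [0, 0, 0]], [0.15, [0, 0, 0.001], [0, 0, 0]], [0.15, [0, 0, 0.001], [0, 0, 0]], [0.15, [0, 0, 0.001], [0, 0, 0]], [0.15, [0, 0, 0.001], [0, 0, 0]], [0.15, [0, 0, 0.001], [0, 0, 0]]], squeeze=80)

```text
t: 12.28
position: [0.5697, -0.0928, 0.0578]
eef_rot: [[-0.129, 0.992, -0.001], [0.992, 0.129, -0.001], [-0.0, -0.002, -1.0]]
ft_force: [-9.2, -0.9, 14.9]
opening: 0.0248
```

The handle is gripped at 24.8 mm, with about 15 N of vertical and 9 N of lateral preload. I'll relieve that by roughly 1 mm.

Request:
play_rows(steps=[[0.15, [0, -0.001, 0], [0, 0, 0]], [0.15, [0, -0.001, -0.001], [0, 0, 0]], [0.15, [0, -0.001, -0.001], [0, 0, 0]], [0.15, [0, -0.001, -0.001], [0, 0, 0]]])

```text
t: 12.62
position: [0.5696, -0.0928, 0.058]
eef_rot: [[-0.129, 0.992, -0.0], [0.992, 0.129, 0.0], [0.0, 0.0, -1.0]]
ft_force: [4.1, -1.2, -11.7]
opening: 0.0247
```

Request:
play_rows(steps=[[0.15, [0.004, 0, 0.0005], [0, 0, 0]], [0.15, [0.01, 0, 0.0005], [0, 0, 0]], [0.15, [0.016, 0, 0.0005], [0, 0, 0]], [0.15, [0.022, 0, 0.0005], [0, 0, 0]], [0.15, [0.028, 0, 0.0005], [0, 0, 0]], [0.15, [0.034, 0, 0.0005], [0, 0, 0]], [0.15, [0.04, 0, 0.0005], [0, 0, 0]], [0.15, [0.045, 0, 0.0005], [0, 0, 0]], [0.15, [0.05, 0, 0.0005], [0, 0, 0]], [0.15, [0.05, 0, 0.0005], [0, 0, 0]]])

```text
t: 13.45
position: [0.5629, -0.0434, 0.0579]
eef_rot: [[-0.129, 0.992, -0.0], [0.992, 0.129, -0.001], [-0.001, -0.001, -1.0]]
ft_force: [0.8, -7.7, -1.6]
opening: 0.025
```

The spring force reads 7.7 N, close to the expected 5 + 3 = 8 N, and side loads are low. I'll keep pulling.

Request:
play_rows(steps=[[0.15, [0.006, 0, 0], [0, 0, 0]], [0.15, [0.012, 0, 0], [0, 0, 0]], [0.15, [0.018, 0, 0], [0, 0, 0]], [0.15, [0.024, 0, 0], [0, 0, 0]], [0.15, [0.03, 0, 0], [0, 0, 0]], [0.15, [0.036, 0, 0], [0, 0, 0]], [0.15, [0.042, 0, 0], [0, 0, 0]], [0.15, [0.047, 0, 0], [0, 0, 0]], [0.15, [0.052, 0, 0], [0, 0, 0]], [0.15, [0.052, 0, 0], [0, 0, 0]]])

```text
t: 14.28
position: [0.5559, 0.0075, 0.0579]
eef_rot: [[-0.128, 0.992, -0.001], [0.992, 0.128, -0.002], [-0.002, -0.001, -1.0]]
ft_force: [-1.3, -10.6, 1.0]
opening: 0.0247
```

```bash
python3 -c "
from mv import *
to([.5708,-.0922,.057])
for n in('scene','top'):
    cv2.imwrite(f'pics/{n}7.png',get_image(n)[:,:,::-1])
a=cv2.imread('pics/top7.png')[160:220,360:420];b=cv2.imread('pics/scene7.png')[135:195,250:310]
cv2.imwrite('pics/z7.png',np.hstack([cv2.resize(a,(400,400),interpolation=cv2.INTER_CUBIC),cv2.resize(b,(400,400),interpolation=cv2.INTER_CUBIC)]))
"
```

```text
t 14.2833 pos [0.55591889 0.0074932  0.05787929] F [ -1.29879465 -10.56847222   0.98176896] open 0.024722527353110466
shift [-0.1008  0.002   0.0011] rotvec [-0.08  0.11 -0.28] G [-0.133  0.991  0.   ] [0.991 0.133 0.   ]
```

View pics/z7.png

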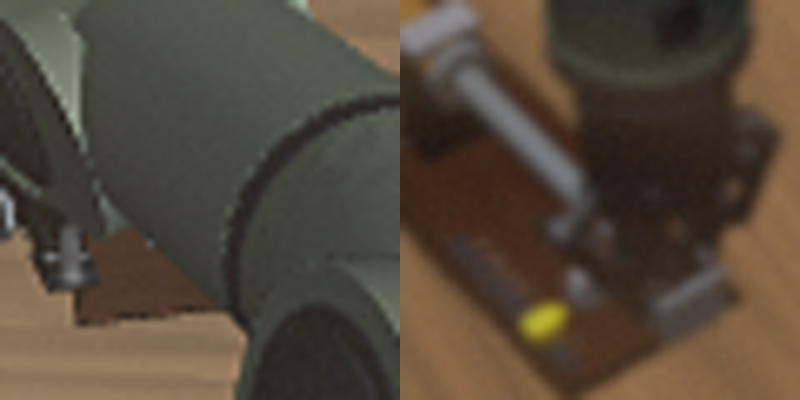

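The arm hides the ring in both views: the top camera sees only the arm, and the scene camera shows the flange at about (690,300) and the pointer at (545,322). I'll refine the ring-to-pointer distance from the earlier clear frames by matching colour outlines, and use the flange as a check now.

```bash
cat > meas.py <<'E'
from fit import *
p=np.load("cr.npy")
for n in("top","scene"):
    K,R,t=cam(n); c=-R.T@t; print(n,"cam",c.round(3))
    d=W([0,0,-p[2]],c-[p[0],p[1],0])[0]; print("  cam in cradle",d.round(3))
def colc(f,roi,kind):
    im=cv2.imread(f).astype(float); u0,v0,u1,v1=roi; s=im[v0:v1,u0:u1]; b,g,r=s[...,0],s[...,1],s[...,2]
    w=np.clip(r-1.0*np.maximum(g,b)-45,0,None) if kind=='r' else np.clip(np.minimum(r,g)-b-60,0,None)
    if kind=='y': w=np.minimum(w,60)
    else: w=np.minimum(w,60)
    vv,uu=np.mgrid[v0:v1,u0:u1]; return (w*uu).sum()/w.sum(),(w*vv).sum()/w.sum(),(w>0).sum()
def hullc(n,P):
    q=proj(n,W(p,P)).astype(np.float32); m=cv2.moments(cv2.convexHull(q)); return np.array([m['m10'],m['m01']])/m['m00']
th=np.linspace(0,2*np.pi,60)
def ring(x): return [(x+s*.004,.014*np.cos(a),.075+.014*np.sin(a)) for s in(-1,1) for a in th]
def slid(x,zt): return box(x,-.048,.016,.02,.012,zt)
for f,n in(("top0","top"),("top5","top"),("scene0","scene"),("scene5","scene")):
    rr=(405,175,420,195) if n=="top" else (255,140,270,158); yy=(372,170,385,184) if n=="top" else (263,176,277,188)
    a=colc(f"pics/{f}.png",rr,'r'); b=colc(f"pics/{f}.png",yy,'y')
    xr=least_squares(lambda v:(hullc(n,[(q[0],q[1]+v[1],q[2]) for q in ring(v[0])])-a[:2]),[.025,0]).x
    print(f,"ring px",np.round(a,2),"x,dy",xr.round(4),"yellow",np.round(b,2))
    for zt in(.022,.028,.032):
        xs=least_squares(lambda v:(hullc(n,[(q[0],q[1]+v[1],q[2]) for q in slid(v[0],zt)])-b[:2]),[.13,0]).x
        print("   slider zt",zt,xs.round(4),"dist",round(xs[0]-xr[0],4))
E
python3 meas.py
python3 - <<'E'
import cv2,numpy as np
im=cv2.imread('pics/top0.png'); print(im[173:184,374:385].tolist()[0][0])
a=cv2.resize(cv2.imread('pics/top0.png')[168:192,370:394],(384,384),interpolation=cv2.INTER_NEAREST)
b=cv2.resize(cv2.imread('pics/scene5.png')[172:196,258:282],(384,384),interpolation=cv2.INTER_NEAREST)
cv2.imwrite('pics/px.png',np.hstack([a,b]))
E
```

```text
top cam [0.2   0.156 1.649]
  cam in cradle [0.379 0.335 1.649]
scene cam [0.922 0.804 1.072]
  cam in cradle [ 0.925 -0.468  1.072]
top0 ring px [412.1  183.73  18.  ] x,dy [ 0.0259 -0.0013] yellow [377.81 177.19  23.  ]
   slider zt 0.022 [ 0.1317 -0.0026] dist 0.1058
   slider zt 0.028 [ 0.1323 -0.0018] dist 0.1064
   slider zt 0.032 [ 0.1327 -0.0013] dist 0.1068
top5 ring px [412.12 183.76  18.  ] x,dy [ 0.0258 -0.0011] yellow [377.56 176.09  13.  ]
   slider zt 0.022 [ 0.1312 -0.0068] dist 0.1054
   slider zt 0.028 [ 0.1318 -0.0057] dist 0.106
   slider zt 0.032 [ 0.1311 -0.002 ] dist 0.1053
scene0 ring px [263.35 149.11  19.  ] x,dy [0.0172 0.0039] yellow [271.25 182.48  33.  ]
   slider zt 0.022 [0.1248 0.0097] dist 0.1076
   slider zt 0.028 [0.1236 0.0072] dist 0.1064
   slider zt 0.032 [0.1321 0.0052] dist 0.1149
scene5 ring px [263.35 149.14  19.  ] x,dy [0.0173 0.0038] yellow [271.08 182.66  28.  ]
   slider zt 0.022 [0.1217 0.0075] dist 0.1043
   slider zt 0.028 [0.1234 0.0062] dist 0.1061
   slider zt 0.032 [0.1256 0.0054] dist 0.1083
[77, 99, 120]
```

View pics/px.png

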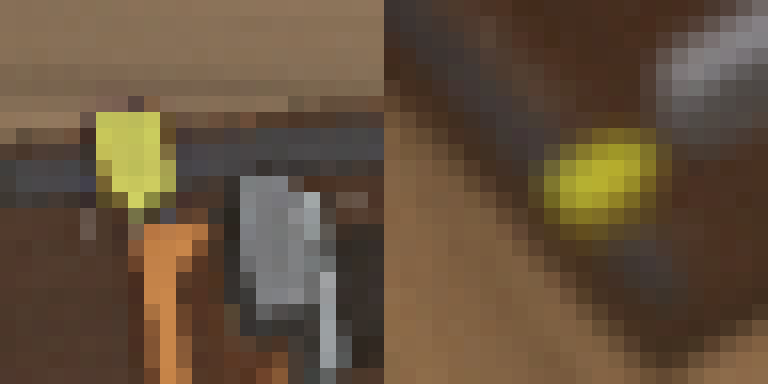

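```bash
python3 - <<'E'
from fit import *
p=np.load("cr.npy")
im=cv2.imread("pics/top0.png").astype(int); y=np.minimum(im[...,1],im[...,2])-im[...,0]
print("cols 374-382"); 
for v in range(173,183): print(v,y[v,374:383])
inv=lambda w:W([0,0,-p[2]],np.array(w)-[p[0],p[1],0])[0]
for z in(.022,.032):
  for u,v in((375.5,174.5),(379.5,174.5),(379.5+1,177),(378,180.5)): print(z,u,v,inv(ray("top",u,v,z)).round(4))
r=im[...,2]-np.maximum(im[...,0],im[...,1])
for v in range(178,192): print(v,r[v,408:417])
im=cv2.imread("pics/scene7.png"); a=cv2.resize(im[140:190,262:312],(600,600),interpolation=cv2.INTER_CUBIC); a=np.clip(a.astype(float)*1.6,0,255); cv2.imwrite("pics/s7z.png",a)
E
```

```text
cols 374-382
173 [22 21 19 19 20 19 20 20 21]
174 [23 19 15 13  5 25 20 23 25]
175 [ 27  11 101  99  98 106  31  17  20]
176 [ 20   7 109 103 103 109  34   3   8]
177 [  5   6 103 101  99 106  47  -4  -3]
178 [ -2   0  77 103 101 104  81  -3  -4]
179 [ -4 -11  49 107 105 108  86   4   5]
180 [  6   1  36  51 109  73  33   5  10]
181 [15 11 14 14 43 21 -3 17 22]
182 [14 11 12 10 21 53 52 57 51]
0.022 375.5 174.5 [ 0.1396 -0.0601  0.022 ]
0.022 379.5 174.5 [ 0.1254 -0.0586  0.022 ]
0.022 380.5 177 [ 0.123  -0.0491  0.022 ]
0.022 378 180.5 [ 0.1336 -0.0372  0.022 ]
0.032 375.5 174.5 [ 0.1411 -0.0577  0.032 ]
0.032 379.5 174.5 [ 0.1269 -0.0562  0.032 ]
0.032 380.5 177 [ 0.1246 -0.0467  0.032 ]
0.032 378 180.5 [ 0.1351 -0.0349  0.032 ]
178 [20 20 21 21 23 20 22 22 22]
179 [24 20 19 17 18 20 21 21 21]
180 [22 20 32 37 39 16 20 22 23]
181 [ 22  14  31 114 113  33  15  14  15]
182 [ 15   1  12 117 135  64 -13  -9  -7]
183 [ -5  -8 -17  77 129  96 -12  -8  -4]
184 [ -3  -6 -15  65 130  99 -11  -8  -3]
185 [ -3  -7 -14  41 125  96 -13  -7  -4]
186 [ -4  -5   0  33 115  95   2   7   8]
187 [17 17 24 47 87 75 19 21 19]
188 [24 22 21 25 29 27 18 21 22]
189 [23 21 19 20 18 20 20 19 20]
190 [20 19 20 19 20 20 21 19 21]
191 [20 20 21 20 19 21 21 20 23][ WARN:0@0.545] global loadsave.cpp:1063 imwrite_ Unsupported depth image for selected encoder is fallbacked to CV_8U.
```

View pics/s7z.png

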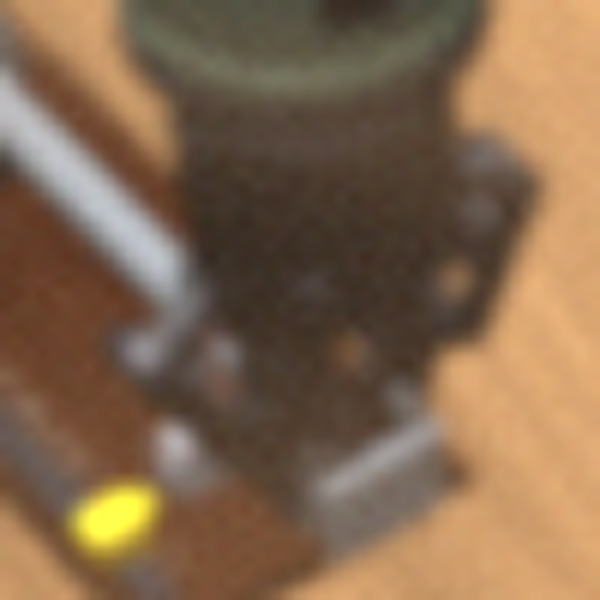

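```bash
python3 - <<'E'
from fit import *
p=np.load("cr.npy")
a=proj("scene",W(p,(.106,0,.092)))[0]
for d in(.095,.1,.105,.11): print(d,(proj("scene",W(p,(.106+d,0,.092)))[0]-a).round(2))
# patch tracking of flange between scene5 and scene7
i5=cv2.imread("pics/scene5.png");i7=cv2.imread("pics/scene7.png")
t=i5[155:172,269:284]; m=cv2.matchTemplate(i7,t,cv2.TM_CCOEFF_NORMED); m=m[150:200,270:310]; v,u=np.unravel_index(m.argmax(),m.shape); print(m.max(),(u+270-269,v+150-155))
E
```

```text
0.095 [16.24 16.18]
0.1 [17.13 17.06]
0.105 [18.02 17.95]
0.11 [18.91 18.84]
0.54556227 (np.int64(27), np.int64(8))
```

The flange has moved (17.5, 17.1) px, which is about 101 mm. That agrees with the arm's 101.2 mm, so the grip hasn't slipped. The best distance estimate is about 108 mm, leaving roughly 6.6 mm to pull.

Request:
play_rows(steps=[[0.15, [0.002, 0, 0], [0, 0, 0]], [0.15, [0.004, 0, 0], [0, 0, 0]], [0.15, [0.006, 0, 0], [0, 0, 0]], [0.15, [0.0066, 0, 0], [0, 0, 0]], [0.15, [0.0066, 0, 0], [0, 0, 0]], [0.15, [0.0066, 0, 0], [0, 0, 0]]])

```text
t: 14.88
position: [0.5552, 0.013, 0.0579]
eef_rot: [[-0.127, 0.992, -0.001], [0.992, 0.127, -0.003], [-0.002, -0.001, -1.0]]
ft_force: [-1.1, -10.6, 1.8]
opening: 0.0247
```

```bash
python3 - <<'E'
from fit import *
p=np.load("cr.npy")
s=get_state(); u=np.array([np.cos(p[2]),np.sin(p[2])])
print(s['t'],s['position'],s['ft_force'],s['opening'],"pull",(s['position'][:2]-[.5696,-.0928])@u)
for n in('scene','top'): cv2.imwrite(f'pics/{n}8.png',get_image(n)[:,:,::-1])
im=cv2.imread("pics/scene8.png"); B=[(box(.134,0,.008,.028,.061,.089),(0,0,255)),(box(.134+.078,0,.006,.04,.058,.092),(255,0,255)),(box(.134,-.034,.005,.001,.03,.032),(255,0,0))]
a=overlay(np.clip(im*1.5,0,255).astype(np.uint8),"scene",p,B,(255,140,305,190),10)
b=cv2.resize(np.clip(cv2.imread("pics/top8.png")[150:200,350:400]*1.3,0,255).astype(np.uint8),(300,300))
cv2.imwrite("pics/z8.png",a); cv2.imwrite("pics/full8.png",np.vstack([im[100:350,150:500],]))
E
```

```text
14.8833 [0.55518641 0.01299535 0.05787584] [ -1.0813112  -10.62190655   1.81350078] 0.024659037240384016 pull 0.10677252470475965
```

View pics/z8.png

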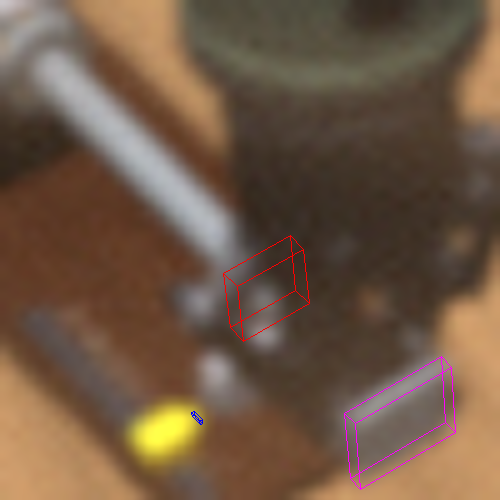

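View pics/scene8.png

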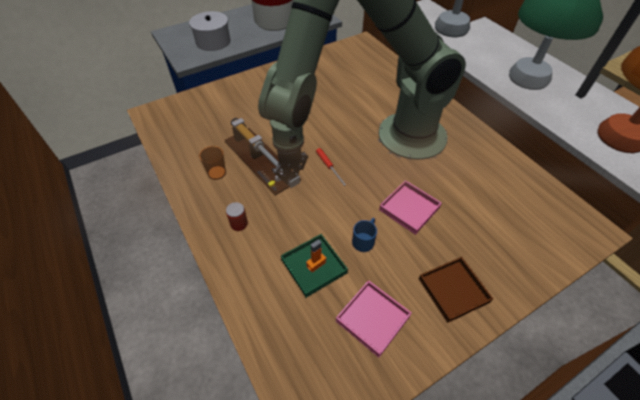

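View pics/top8.png

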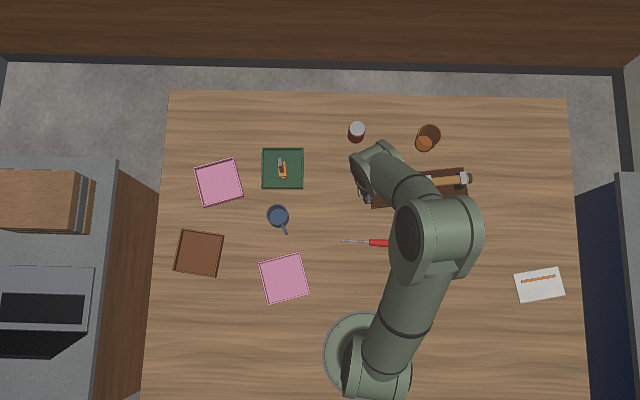

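The overlay agrees to within a pixel, and the lock, mug, can and globe are undisturbed. The pull reads 106.8 mm, so I'll add about 0.8 mm and let it settle.

Request:
play_rows(steps=[[0.15, [0.0008, 0, 0], [0, 0, 0]], [0.15, [0.0008, 0, 0], [0, 0, 0]], [0.15, [0.0008, 0, 0], [0, 0, 0]], [0.15, [0.0008, 0, 0], [0, 0, 0]], [0.15, [0.0008, 0, 0], [0, 0, 0]], [0.15, [0.0008, 0, 0], [0, 0, 0]], [0.15, [0.0008, 0, 0], [0, 0, 0]], [0.15, [0.0008, 0, 0], [0, 0, 0]]])

```text
t: 15.65
position: [0.5551, 0.0137, 0.0579]
eef_rot: [[-0.127, 0.992, -0.001], [0.992, 0.127, -0.003], [-0.002, -0.001, -1.0]]
ft_force: [-0.1, -11.5, 1.3]
opening: 0.0249
```

```bash
python3 - <<'E'
from fit import *
p=np.load("cr.npy")
s=get_state(); u=np.array([np.cos(p[2]),np.sin(p[2])])
print(s['t'],s['position'],s['ft_force'],s['opening'],"pull",(s['position'][:2]-[.5696,-.0928])@u)
E
```

```text
15.65 [0.55508716 0.01372722 0.057883  ] [ -0.13377471 -11.52100672   1.32124454] 0.024921250721145434 pull 0.10751109153064231
```

```bash
python3 -c "
from rig import *
print(job_done())"
```

```text
the job is handed in; nothing more can be done
None
```

I lifted the locking piece off its rail and stood it upright in the green tray, released. I then pulled the rod out by its handle, and the arm was still holding it when I handed in at about 15.7 s.

**Last checks:**
- **Extension:** the arm measured a pull of 107.5 mm. The last spring reading was 11.5 N, and the spring figures give about 11.4 N at that extension. The handle flange's shift in the scene camera (about 101 mm when the arm read 101.2 mm) showed no slip.
- **Other objects:** the last pictures, taken just before a final 0.8 mm adjustment, show the lock upright in the tray and the pointer, mug, can and globe where they were. The arm hides part of the screwdriver in the top view, but the scene view shows it in place.

**Less certain:** the arm hid the ring in both cameras at the end, so I could not see it line up with the pointer directly. I set the distance from earlier clear pictures:
- **Estimates used:** the top camera gave 106.4 to 108.4 mm depending on the method. The scene camera, at about 4 mm per pixel, gave about 108 mm from hand-picked points.
- **Disagreement:** colour matching in the scene camera scattered more, from 104 to 115 mm, so I did not rely on it.
- **Remaining error:** I expect the ring to be within 1 to 2 mm of level with the pointer.

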